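# Tip the centre punch out of its pivoting bench tube

### The arm

A 7-joint arm with a two-finger parallel gripper is mounted at the origin on the work surface. World frame = base frame: x ahead of the robot, y to its left, z up, the work surface at z = 0. Lengths are in m, angles in degrees, forces in N, time in s.
With the tool pointing down it reaches from about 0.35 to 0.9 m from the base axis. Payload 19.9 kg.
Tool frame: the origin (TCP) lies at the very end of the fingers, on their centre line; the grasp point (between the pads) lies 19 mm behind it; z points along the fingers, y is the line along which they close (so a half turn about z gives the same grasp; the last joint's range is limited). The gripper opens to 85 mm and grips with 20 to 120 N. Pads are 22 mm wide; open, the fingers measure 114 mm over their backs; the gripper's body (76 mm by 85 mm) begins 54 mm behind the grasp point. The pads swing forward as they close: fully open they stand 13 mm farther back than shut.
Start: joints at [71.706, 23.915, -0.59, 92.452, 0.269, 63.638, -3.037], TCP at [0.171, -0.601, 0.231] pointing down, gripper open.
Joint ranges: [-161.28, 161.28], [-22.2, 115.67], [-73.04, 71.86], [3.21, 147.25], [-68.34, 248.33], [10.77, 114.83], [-161.83, 161.83]. Speed limits (degrees/s): [108.29, 108.29, 136.94, 136.94, 172.46, 172.46, 172.46].

### API

Orientations are given as [roll, pitch, yaw] about the fixed x, y, z axes, in that order (R = Rz(yaw) Ry(pitch) Rx(roll)).
In Python, from plant import bot, viewer, workorder gives the robot as it stands. The module is installed in compiled form; this text tells all that it offers.
- The arm moves only by the shell command python3 -m handwheel 'ROWS' [OPENING] [FORCE]. ROWS is JSON, a list of rows, each a list of 2 entries, a list of its own where there are three numbers: the shift along the tool's x, y, z in units of 20 cm (1.0 is 20 cm), then the turn, a rotation vector about the tool's x, y, z in units of 5 degrees (1.0 is 5 degrees). A call has 1 to 10 rows; each row shifts and turns the commanded pose from where the row before left it, along the tool's axes as they then stand; what a row does not reach is not made up. A row lasts 1/10 s, in which the tool goes at most 50 mm and 8.59 degrees, less where a joint would pass 70% of its speed; a pose out of reach is approached as far as the arm can. A call with a number of a shift or a turn outside -1 to 1 is refused whole. A call with a gripper value outside its range is refused whole. OPENING is the opening, from 0 (shut) to 1 (fully open), set as the call begins (- or left out, the last holds). The fingers move at their own pace and stop on an object; FORCE is the grip in N (left out, the last holds). Time passes only in rows, so rows that do not move let the fingers close. It gives the time, the measured TCP pose, the force, the opening and the grip force at its end, in the units of the state.
- bot.get_state(): the state, without advancing time (a new reading comes with each control period).
- viewer.get_image(name): name is "side" or "top"; returns (picture, depth): 420x560x3 uint8, blue, green, red; 420x560 float32, m along the optical axis (not along the pixel's ray), 0 where there is no reading.
- viewer.camera_model(name): a dict with "vertical_fov" (degrees; the focal length in pixels is half the picture's height over the tangent of half this angle, whatever the lens; pixels are square), "cx", "cy" (the principal point, pixels), "position" and "rotation" of the camera in the world. Camera axes: x right, y down, z forward; pixel columns grow to the right and rows downward; lengths in m; the calibration is good to about 2 mm. A picture is of the moment at which its call begins. camera_model takes no time and is no camera call.
- workorder.job_done(): hands the job in; it is judged then, once.
The state is a dict: "time_s": time; "q": joint angles; "dq": joint speeds; "joint_efforts": joint torques, N m; "ee_pos": TCP position; "tool_rot": TCP orientation; "force": force on the tool from outside, world axes, zero at the start; "ft_torque": the same for the moment, N m; "grip_width": finger opening in m; "grip_force": force on a finger pad.
Only numpy, scipy, OpenCV 4.12 (cv2) and the standard library are available. Lean on these libraries where they do the work, as an engineer would, in place of code of your own. Each camera call takes 0.05 s, during which the arm holds its last target. There are 200 camera calls.

### The job

The steel centre punch is down inside the taller, narrower of the two pivoting tubes on the bench, too deep to grip. Tip that tube over towards the tray until the punch slides out into the tray, then let the tube back upright. Do not tip the shorter, wider tube with the files in it.

Things in the scene. Friction and masses are not known exactly. Their poses are not given: they have to be found in the camera images.
- tall_pivot (a point): pivot of the tall tube on its bolted stand, 150 mm above the bench, at the tube's middle. x: level, the way it tips, towards the tray; y: hinge line; z up. Plain square aluminium tube, 46 mm wide outside, 40 inside, sides along x and y; upright: mouth 100 mm above the pivot, inner floor 67 and foot 90 below. Cheeks beside it (30 mm wide in x, 31 off in y) end 14 mm above the pivot
- tall (a joint): tilt of the tall tube, rad: 0 upright, growing as the mouth swings over towards the tray; stop at 2.3 (mouth 42 degrees below level). Its heavy foot swings it back upright when let go; about 3 N near the mouth holds it over. The punch slides out once the mouth points 15 to 20 degrees below level; at 2.1 rad it surely does
- punch: hexagonal steel centre punch, 90 mm long, 18 mm across, about 0.13 kg, standing loose on the floor of the tall tube, its top some 77 mm below the mouth. Origin at mid-length, z axis along it towards the point
- tray: low steel tray with a black rubber floor, fixed on the bench beyond the two tubes: 300 (x) by 420 mm (y), 35 high, walls and floor 4 mm thick. Origin at the centre of its underside; the tubes stand along its -x side
- short_pivot (a point): pivot of the other tube (to be left alone), same arrangement, 150 mm above the bench: square aluminium, 74 mm wide, reaching only 20 mm above the pivot, with two wooden file handles up to 55 mm above the pivot. Axes as for the tall one
- short (a joint): tilt of the short wide tube, rad, 0 upright; it must not be tipped
Mind the look-alikes: they are no part of the job. What is shaped like the part that bears tall_pivot but purple is not meant.

How it is judged (in metres and radians):
On the way, in this order (a step that is already met when the one before it is completed fails the run):
1. the tall tube is tipped past level (value of joint tall above 1.62 rad).
2. the punch has slid out into the tray (x of punch in the frame of tray between -0.146 and 0.146 m and y of punch in the frame of tray between -0.206 and 0.206 m and height (world z) of punch below 0.045 m), for 0.2 s.
At the end, for the whole second after the job is handed in: The punch lies at rest in the tray (its middle within the tray's walls and less than 45 mm above the bench), and both tubes stand upright within 10 degrees (0.17 rad) (all of step 2 and linear speed of punch below 0.03 m/s and value of joint each of tall, short below 0.17 rad); the robot touches nothing.
It fails at once if the short wide tube is tipped by more than 20 degrees (value of joint short above 0.35 rad).
It also fails if it takes over 45 s, if anything falls off the work surface, if the arm or the gripper's body presses on something with over 40 N, if the wrist force passes 120 N, or if a joint passes its speed limit or range.

## Working session

There is one attempt and no reset: what is moved stays moved. The work goes in short steps, Python scripts to look and compute and a shell command to move; the robot and the scene stay as the last step left them, time stands still between calls to the robot, and variables do not carry over. Pictures are saved under pics/ and viewed, at most 10 in all, crops included, and the job is handed in when it is done.

```bash
mkdir -p pics
cat > h.py <<'E'
import numpy as np,cv2
from plant import bot,viewer,workorder
def cam(n):
    m=viewer.camera_model(n); f=210/np.tan(np.radians(m["vertical_fov"])/2)
    return m,f
def pts(n,depth):
    m,f=cam(n); v,u=np.mgrid[0:420,0:560]
    c=np.stack([(u-m["cx"])/f*depth,(v-m["cy"])/f*depth,depth],-1)
    return c@np.array(m["rotation"]).T+np.array(m["position"])
E
python3 - <<'E'
from h import *
for n in("top","side"):
    im,d=viewer.get_image(n); cv2.imwrite(f"pics/{n}0.png",im); np.savez(f"{n}0.npz",im=im,d=d)
    print(n,viewer.camera_model(n))
print(bot.get_state())
E
```

```text
top {'vertical_fov': 44.88730590510551, 'cx': 279.5851262280948, 'cy': 211.45418029365416, 'position': array([0.46208834, 0.07313056, 0.96128966]), 'rotation': array([-171.59875267,   -1.64118863,  -91.59201162])}
side {'vertical_fov': 47.96010291524035, 'cx': 286.32466216968766, 'cy': 216.87446583626627, 'position': array([ 0.3887183 , -0.70594299,  0.64929005]), 'rotation': array([-123.64271302,    0.91487838,  -15.37914338])}
{'time_s': 0.1, 'q': array([71.70623625, 23.94570525, -0.5909554 , 92.48229372,  0.26824922,
       63.63929556, -3.03827353]), 'dq': array([ 0.01616988, -0.10268572,  0.01353474, -0.10236874,  0.01520984,
       -0.09105932, -0.02423323]), 'joint_efforts': array([ 5.74007136e-04, -8.65833449e+01,  6.79917578e-01, -4.35646963e+01,
        1.91803894e-02,  4.87531259e-03,  2.61550815e-05]), 'ee_pos': array([ 0.17130545, -0.60072874,  0.23070934]), 'tool_rot': array([-1.79934198e+02,  3.86355208e-03,  1.59149729e+01]), 'force': array([-0.46645681, -0.75075222,  0.36187652]), 'ft_torque': array([ 0.00217017, -0.00913936,  0.04749651]), 'grip_force': 0.0, 'grip_width': 0.08583972756154133}
```

View pics/top0.png

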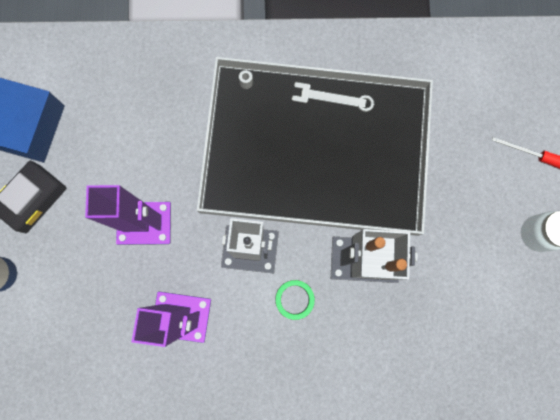

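View pics/side0.png

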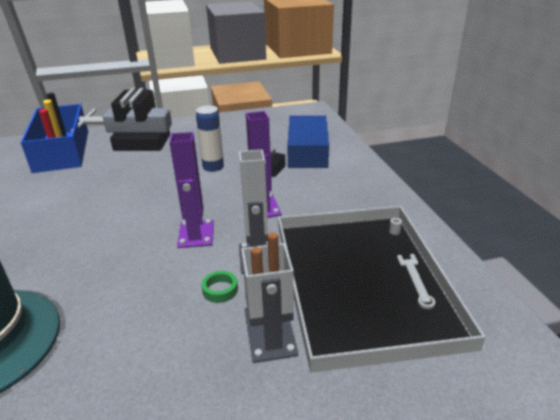

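The top view shows the grey tall tube with its mouth at about (246,236) and the punch inside at (248,240). The short tube with the files is at (385,255) and the tray at (315,145). In the side view the tall tube's mouth is at (252,155). Candidates for the tall tube: purple (104,200), purple (153,325), wide grey with files (385,255) and narrow grey (246,236). I choose the narrow grey one.

```bash
sed -i 's/^import numpy.*/&\nfrom scipy.spatial.transform import Rotation as Ro/; s/np.array(m\["rotation"\]).T/Ro.from_euler("xyz",m["rotation"],degrees=True).as_matrix().T/' h.py
python3 - <<'E'
from h import *
z=np.load("top0.npz");P=pts("top",z["d"]);im=z["im"]
cv2.imwrite("pics/crop.png",cv2.resize(im[200:300,190:430],None,fx=3,fy=3,interpolation=cv2.INTER_CUBIC))
u=np.mgrid[0:420,0:560]
def rect(m,name):
    q=P[m&(z["d"]>0)]; (c,s,a)=cv2.minAreaRect(q[:,:2].astype(np.float32)); print(name,len(q),c,s,a,"z",np.median(q[:,2]),q[:,:2].min(0),q[:,:2].max(0))
box=lambda r0,r1,c0,c1:(u[0]>=r0)&(u[0]<r1)&(u[1]>=c0)&(u[1]<c1)
print("bench",np.median(P[380:410,250:400,2]))
rect(box(205,265,215,280)&(abs(P[...,2]-.25)<.012),"tall mouth top")
rect(box(220,285,340,415)&(abs(P[...,2]-.17)<.006),"short mouth top")
rect(box(50,240,190,440)&(abs(P[...,2]-.033)<.006),"tray rim")
# z-grade by depth in side view
z2=np.load("side0.npz");Q=pts("side",z2["d"])
m=box(145,170,235,275)&(abs(Q[...,2]-.245)<.015)&(z2["d"]>0)&(Q[...,0]<.6);print("side tall",Q[m].min(0),Q[m].max(0),Q[m].mean(0))
m=box(150,195,235,275)&(abs(Q[...,2]-.225)<.02)&(z2["d"]>0);
# tall face in side view: -y face
print("side face",np.median(Q[m],0))
# corners rays of tall mouth
g=im.astype(int);mask=box(205,265,215,280)&(g.min(-1)>150);
print(np.where(mask)[0].min(),np.where(mask)[0].max(),np.where(mask)[1].min(),np.where(mask)[1].max())
E
```

```text
bench 0.0007438240967694854
tall mouth top 337 (0.5330942273139954, 0.10023463517427444) (0.04606804996728897, 0.046150095760822296) 81.95825958251953 z 0.2502869986535601 [0.5073026  0.07503637] [0.55857082 0.12609713]
short mouth top 586 (0.5079169869422913, -0.11573144793510437) (0.09548208117485046, 0.07404852658510208) 85.19778442382812 z 0.16982906206609755 [ 0.46902899 -0.16372807] [ 0.54757171 -0.06762418]
tray rim 2488 (0.7263597249984741, -0.032064273953437805) (0.42115360498428345, 0.3015742897987366) 82.70039367675781 z 0.034740073756591716 [ 0.55142962 -0.25957146] [0.90147598 0.19509209]
side tall [0.50823852 0.06927553 0.23011054] [0.55972642 0.12474522 0.25236828] [0.53427013 0.09615767 0.24190993]
side face [0.53244022 0.07763787 0.23082308]
210 264 215 279
```

View pics/crop.png

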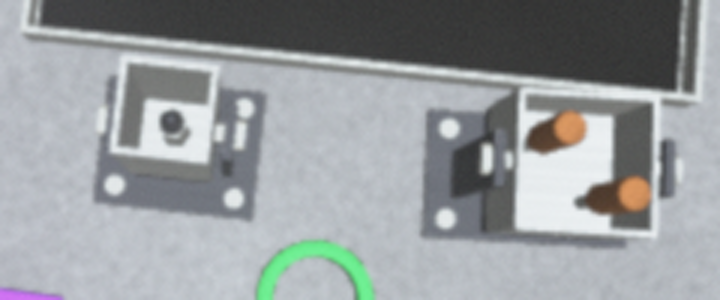

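The crop confirms the narrow grey tube holds the punch, with its mouth near full-picture pixel (245,236). The mouth centre measures (0.533, 0.100, 0.250) and 46 mm square, matching the description. It tips along yaw about -7.5°, towards the tray.

I'll raise the tool, shut the fingers, turn it, then travel round to behind the tube.

```bash
python3 -m handwheel '[[[0,0,-0.13],[0,0,0.94]],[[0,0,-0.13],[0,0,0.94]],[[0,0,-0.13],[0,0,0.94]],[[0,0,-0.13],[0,0,0.94]],[[0,0,-0.13],[0,0,0.94]],[[0.16,-0.18,0],[0,0,0]],[[0.16,-0.18,0],[0,0,0]],[[0.16,-0.18,0],[0,0,0]],[[0.16,-0.18,0],[0,0,0]],[[0.16,-0.18,0],[0,0,0]]]' 0 40
python3 -m handwheel '[[[0.16,-0.18,0],[0,0,0]],[[0,-0.2,0],[0,0,0]],[[0,-0.2,0],[0,0,0]],[[0,-0.2,0],[0,0,0]],[[0,-0.2,0],[0,0,0]],[[0,-0.2,0],[0,0,0]],[[0,-0.2,0],[0,0,0]],[[0,-0.2,0],[0,0,0]],[[0,0,0],[0,0,0]],[[0,0,0],[0,0,0]]]'
```

```text
time_s: 1.1
ee_pos: [0.3549, -0.4421, 0.3612]
tool_rot: [-180.0, 0.0, -7.6]
force: [0.9, -0.6, -1.0]
grip_width: -0.0001
grip_force: 0.0
time_s: 2.1
ee_pos: [0.4271, -0.1342, 0.3613]
tool_rot: [180.0, 0.0, -7.5]
force: [-0.1, -1.4, -0.0]
grip_width: -0.0001
grip_force: 0.0
```

```bash
python3 -m handwheel '[[[0,-0.205,0],[0,0,0]],[[0,-0.205,0],[0,0,0]],[[0,-0.205,0],[0,0,0]],[[0,-0.205,0],[0,0,0]],[[0,-0.205,0],[0,0,0]],[[0,-0.205,0],[0,0,0]],[[0,0,0.15],[0,0,0]],[[0,0,0.15],[0,0,0]],[[0,0,0.15],[0,0,0]],[[0,0,0.15],[0,0,0]]]'
python3 - <<'E'
from h import *
for n in("top","side"):
    im,d=viewer.get_image(n); cv2.imwrite(f"pics/{n}1.png",im)
a=cv2.imread("pics/top1.png")[120:330,60:440];b=cv2.imread("pics/side1.png")[80:290,100:480]
cv2.imwrite("pics/c1.png",cv2.resize(np.vstack([a,b]),None,fx=1.4,fy=1.4))
p=bot.get_state()["ee_pos"];print(p)
c,s=np.cos(np.radians(-7.5)),np.sin(np.radians(-7.5));d=p[:2]-[.533,.1];print(d@[c,s],d@[-s,c])
E
```

```text
time_s: 3.1
ee_pos: [0.4599, 0.108, 0.2399]
tool_rot: [180.0, 0.0, -7.7]
force: [1.5, 0.2, -0.1]
grip_width: -0.0001
grip_force: 0.0
[0.45828181 0.10764324 0.23821352]
-0.07507660590222799 -0.0021748316699318026
```

View pics/c1.png

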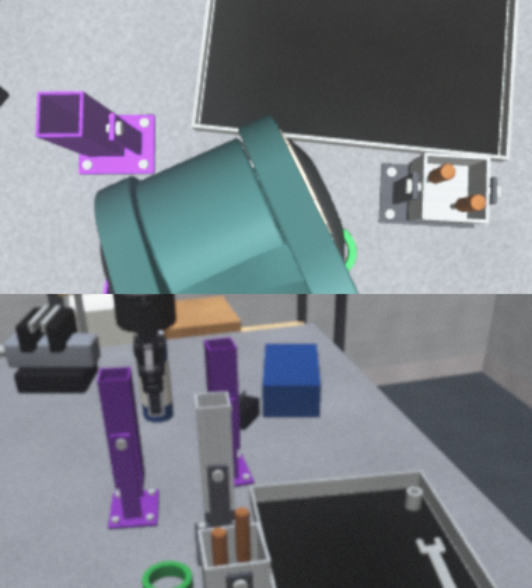

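The side view shows the shut fingers behind the tube (crop (155,410)), level with its mouth at (213,400). The top view is blocked by the wrist. I'll push along the arc now.

```bash
python3 -m handwheel '[[[0.07,0,0.013],[0,0,0]],[[0.07,0,0.013],[0,0,0]],[[0.07,0,0.013],[0,0,0]],[[0.05,0,0],[0,0,0]],[[0.05,0,0],[0,0,0]],[[0.05,0,0],[0,0,0]],[[0.05,0,0],[0,0,0]],[[0.06,0,0.03],[0,0,0]],[[0.06,0,0.03],[0,0,0]],[[0.06,0,0.03],[0,0,0]]]'
python3 - <<'E'
from h import *
im,d=viewer.get_image("side"); cv2.imwrite("pics/s2.png",im[80:380,150:500])
p=bot.get_state();print(p["force"]);p=p["ee_pos"]
c,s=np.cos(np.radians(-7.5)),np.sin(np.radians(-7.5));d=p[:2]-[.533,.1];print(d@[c,s],d@[-s,c],p[2]-.15)
E
```

```text
time_s: 4.2
ee_pos: [0.5774, 0.0935, 0.2147]
tool_rot: [180.0, 0.0, -7.6]
force: [-3.3, 0.2, 1.6]
grip_width: -0.0003
grip_force: 1.5
[-2.13446634 -1.56316131  0.60037661]
0.04595999438794037 -0.001201528329364873 0.0635729688485426
```

View pics/s2.png

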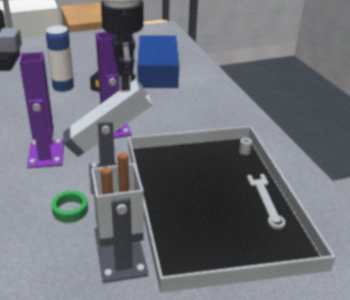

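The tall tube is tipped about 1 rad, with its mouth at crop (148,97) and the fingertips behind it at (127,85). The short tube is still upright. I'll carry on to about 2.1 rad.

```bash
python3 -m handwheel '[[[0.04,0,0.045],[0,0,0]],[[0.04,0,0.045],[0,0,0]],[[0.033,0,0.035],[0,0,0]],[[0.033,0,0.035],[0,0,0]],[[0.033,0,0.035],[0,0,0]],[[0.025,0,0.048],[0,0,0]],[[0.025,0,0.048],[0,0,0]],[[0,0,0.045],[0,0,0]],[[0,0,0.045],[0,0,0]],[[0,0,0.045],[0,0,0]]]'
python3 -m handwheel '[[[0,0,0],[0,0,0]],[[0,0,0],[0,0,0]],[[0,0,0],[0,0,0]],[[0,0,0],[0,0,0]],[[0,0,0],[0,0,0]],[[0,0,0],[0,0,0]],[[0,0,0],[0,0,0]],[[0,0,0],[0,0,0]]]'
python3 - <<'E'
from h import *
im,d=viewer.get_image("side"); cv2.imwrite("pics/s3.png",im[80:380,150:500])
p=bot.get_state();print(p["force"]);p=p["ee_pos"]
c,s=np.cos(np.radians(-7.5)),np.sin(np.radians(-7.5));d=p[:2]-[.533,.1];print(d@[c,s],d@[-s,c],p[2]-.15)
E
```

```text
time_s: 5.25
ee_pos: [0.6218, 0.0876, 0.1295]
tool_rot: [180.0, 0.0, -7.6]
force: [0.3, 0.4, 3.6]
grip_width: -0.0003
grip_force: 1.4
time_s: 6.05
ee_pos: [0.622, 0.0875, 0.1303]
tool_rot: [-180.0, 0.0, -7.6]
force: [-0.1, -1.2, 2.2]
grip_width: -0.0001
grip_force: 1.3
[ 0.68893812 -0.64931573  2.29945112]
0.0898779778425274 -0.0007365679770906719 -0.019679615836611902
```

View pics/s3.png

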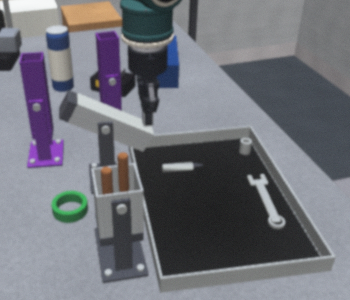

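The punch lies in the tray at crop (182,166), and the tube is tipped well past level. I'll let the tube back along the same path.

```bash
python3 -m handwheel '[[[0,0,-0.045],[0,0,0]],[[0,0,-0.045],[0,0,0]],[[0,0,-0.045],[0,0,0]],[[-0.025,0,-0.048],[0,0,0]],[[-0.025,0,-0.048],[0,0,0]],[[-0.033,0,-0.035],[0,0,0]],[[-0.033,0,-0.035],[0,0,0]],[[-0.033,0,-0.035],[0,0,0]],[[-0.04,0,-0.045],[0,0,0]],[[-0.04,0,-0.045],[0,0,0]]]'
python3 -m handwheel '[[[-0.06,0,-0.03],[0,0,0]],[[-0.06,0,-0.03],[0,0,0]],[[-0.06,0,-0.03],[0,0,0]],[[-0.05,0,0],[0,0,0]],[[-0.05,0,0],[0,0,0]],[[-0.05,0,0],[0,0,0]],[[-0.05,0,0],[0,0,0]],[[-0.07,0,-0.013],[0,0,0]],[[-0.07,0,-0.013],[0,0,0]],[[-0.07,0,-0.013],[0,0,0]]]'
python3 -m handwheel '[[[0,0,-0.1],[0,0,0]],[[0,0,-0.1],[0,0,0]],[[0,0,-0.1],[0,0,0]],[[0,0,-0.1],[0,0,0]],[[0,0,0],[0,0,0]],[[0,0,0],[0,0,0]],[[0,0,0],[0,0,0]],[[0,0,0],[0,0,0]],[[0,0,0],[0,0,0]],[[0,0,0],[0,0,0]]]'
python3 - <<'E'
from h import *
for i in range(2):
    im,d=viewer.get_image("side")
    Q=pts("side",d);r,c=np.mgrid[0:420,0:560]
    m=(r>225)&(r<265)&(c>300)&(c<365)&(im.min(-1)>90);print("punch",m.sum(),Q[m].mean(0))
cv2.imwrite("pics/s4.png",im[80:380,150:500])
E
```

```text
time_s: 7.1
ee_pos: [0.5754, 0.0938, 0.2159]
tool_rot: [180.0, 0.1, -7.6]
force: [-2.3, -0.2, 1.3]
grip_width: -0.0002
grip_force: 0.8
time_s: 8.1
ee_pos: [0.4584, 0.1094, 0.2415]
tool_rot: [-180.0, 0.0, -7.6]
force: [-0.3, -0.1, -0.1]
grip_width: -0.0001
grip_force: 0.0
time_s: 9.1
ee_pos: [0.4595, 0.1092, 0.321]
tool_rot: [-180.0, 0.0, -7.6]
force: [-0.8, -0.0, 1.0]
grip_width: 0.0
grip_force: 0.0
punch 257 [0.6877799  0.0756233  0.01664144]
punch 256 [0.68669111 0.07304351 0.01905364]
```

View pics/s4.png

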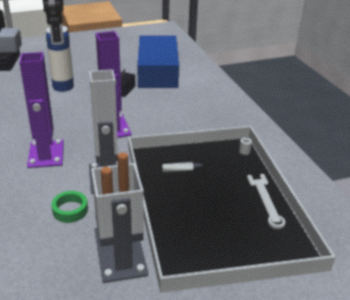

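Both tubes stand upright: the tall one's mouth is at crop (102,75), and the short one is at (118,200). The punch is at rest in the tray at (182,166), and the gripper is clear of everything.

```bash
python3 -c "
from plant import workorder;print(workorder.job_done())"
```

```text
the job is handed in; nothing more can be done
None
```

The job is handed in: at the last look the punch lay at rest in the tray, both tubes stood upright, the short one was never touched, and the arm was clear of everything; no verdict was returned.

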